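# Seat the shaker's adapter plate on its two locating pins

## Task

The adapter plate on the bench shaker has been left lying askew on top of its two locating pins. Without gripping or lifting it, push the plate with your fingertips back against the shaker's rail and nudge it sideways until both of its holes drop over the two pins and the plate lies flat on the platform. Leave the bottle, the beaker and the tube rack where they stand, and finish clear of everything.

Things in the scene. Friction and masses are not known exactly. Their poses are not given: they have to be found in the camera images.
- shaker: Bench-top orbital shaker, fixed, switched off: white housing 270 x 290 mm under a flat dark platform. Origin: on the bench under the housing's middle; z up; x points away from the robot towards the rail, y along the rail; turned up to 0.2 rad. The platform spans x -95 to 130, y -135 to 135 mm, its top 85 mm above the bench.
- plate: Loose bare aluminium adapter plate, 110 (x) x 160 (y) x 8 mm, about 0.4 kg, a 2 mm black rubber pad on top. Origin: centre of its underside; z up; x points from its near edge (by the holes) to its far edge (by the rail). Seated, its origin is at x 29, y 0, z 85 mm in the shaker's frame, its far edge 1 mm short of the rail and its ends in line with the rail's ends.
- plate_near (a point): Middle of the plate's near edge, at the underside. At the start the plate lies tilted (0.07 to 0.1 rad) on the pin tops and its far edge, near edge about 8 mm above the platform, 9 to 20 mm from the rail, 14 to 38 mm off to either side, turned up to 0.12 rad. It slides tilted like this until both holes are within about 2 mm of the pins; then the near edge falls and it lies level.
- hole_left (a point): Centre of the plate's left through hole (16 mm diameter) at the underside: x -35, y +55 mm in the plate's frame.
- hole_right (a point): Centre of the plate's right through hole (16 mm diameter) at the underside: x -35, y -55 mm in the plate's frame.
- pin_left (a point): Top centre of the left locating pin: round steel, 12 mm diameter, 7 mm high, its top 3 mm tapering to 7 mm diameter; at x -6, y +55 mm in the shaker's frame, top 92 mm above the bench. Hidden below the plate at the start; seated, the pin tops show in the holes, 1 mm below the metal's surface.
- pin_right (a point): Top centre of the right locating pin, the same as the left, at x -6, y -55 mm in the shaker's frame.
- rail_mid (a point): Middle of the upper edge of the rail's near face: x 85, y 0, z 99 mm in the shaker's frame. The rail is an aluminium bar 160 mm long (y -80 to 80), 12 mm thick, 14 mm high, fixed across the platform's far side.
- reagent_bottle: Bystander: amber bottle with a white cap, 62 mm diameter, 130 mm tall, on the bench beside the shaker. Origin: centre of its underside.
- beaker: Bystander: open glass beaker, 68 mm diameter, 90 mm tall, on the bench beside the shaker. Origin: centre of its underside.
- tube_rack: Bystander: white tube rack with capped tubes, 70 x 110 mm, 99 mm tall with the tubes, on the bench beside the shaker. Origin: centre of its underside.

How it is judged (in metres and radians):
At the end, for the whole second after the job is handed in: Both holes of the plate sit over their pins (each hole centre within 4 mm of its pin, its underside within 2 mm of the platform), the plate is level within 0.02 rad and at rest (horizontal distance between hole_left and pin_left below 0.004 m and horizontal distance between hole_right and pin_right below 0.004 m and z of each of hole_left, hole_right in the frame of shaker below 0.087 m and angle between plate's own z axis and vertical below 0.02 rad and linear speed of plate below 0.01 m/s); the robot touches nothing.
It fails at once if the plate is lifted (its middle more than 15 mm above the platform) (z of plate in the frame of shaker above 0.1 m).
It fails at once if the plate is tipped up (more than 0.2 rad) (angle between plate's own z axis and vertical above 0.2 rad).
It fails at once if the bottle is disturbed (moved more than 15 mm) (distance of reagent_bottle from where it was at the start of the episode above 0.015 m).
It fails at once if the beaker is disturbed (moved more than 15 mm) (distance of beaker from where it was at the start of the episode above 0.015 m).
It fails at once if the tube rack is disturbed (moved more than 15 mm) (distance of tube_rack from where it was at the start of the episode above 0.015 m).
It also fails if it takes over 67 s, if anything falls off the work surface, if the arm or the gripper's body presses on something with over 40 N, if the wrist force passes 120 N, or if a joint passes its speed limit or range.

## Robot

A 7-joint arm with a two-finger parallel gripper is mounted at the origin on the work surface. World frame = base frame: x ahead of the robot, y to its left, z up, the work surface at z = 0. Lengths are in mm, angles in rad, forces in N, time in s.
With the tool pointing down it reaches from about 400 to 875 mm from the base axis. Payload 4.4 kg.
Tool frame: the origin (TCP) lies midway between the tips of the shut fingers; the grasp point (between the pads) lies 19 mm behind it; x points along the fingers, y is the direction in which the jaws open and shut, and the axes are right-handed (so a half turn about x gives the same grasp; the last joint's range is limited). The gripper opens to 85 mm and grips with 20 to 120 N. Pads are 22 mm wide; open, the fingers measure 114 mm over their backs; the gripper's body (76 mm by 85 mm) begins 54 mm behind the grasp point. The pads swing forward as they close: fully open they stand 13 mm farther back than shut.
Start: joints at [-1.268, 0.628, 0.038, 1.517, -0.027, 0.996, -0.02], TCP at [234.3, 606.318, 231.313] pointing down, gripper open.
Joint ranges: [-3.06, 3.06], [-0.37, 2.12], [-1.25, 1.32], [0.18, 2.47], [-1.1, 4.24], [0.23, 1.98], [-2.94, 2.94]. Speed limits (rad/s): [2.57, 2.57, 3.14, 3.14, 3.14, 3.14, 3.14].

## Interface

Orientations are given as [roll, pitch, yaw] about the fixed x, y, z axes, in that order (R = Rz(yaw) Ry(pitch) Rx(roll)).
In Python, from cell import ctrl gives the robot as it stands.
- The arm moves only by the tool arm_command, never from a script. Its argument "series" is a list of rows, each a list of 7 numbers: the opening, from 0 (shut) to 1 (fully open), then the shift along the world's x, y, z in cm, then the turn, a rotation vector about the world's x, y, z in degrees. In form: [[claw, x, y, z, rx, ry, rz], ...]. A call has 1 to 20 rows; each row shifts and turns the commanded pose from where the row before left it; what a row does not reach is not made up. A row lasts 1/12 s, in which the tool goes at most 41.7 mm and 7.16 degrees, less where a joint would pass 70% of its speed; a pose out of reach is approached as far as the arm can. A call with a gripper value outside its range is refused whole. The fingers move at their own pace and stop on an object; the grip force is fixed at half the most. Time passes only in rows, so rows that do not move let the fingers close. It gives the time, the measured TCP pose, the force and the opening at its end, in the units of the state.
- ctrl.read_state(): the state, without advancing time (a new reading comes with each control period).
- ctrl.get_image(name): name is "scene" or "top" or "wrist"; returns the picture (420x560x3 uint8, blue, green, red); there is no depth.
- ctrl.calibration(name): a dict with "fovy" (degrees; the focal length in pixels is half the picture's height over the tangent of half this angle, whatever the lens; pixels are square), "cx", "cy" (the principal point, pixels), "cam_to_world" (4x4, takes a point from camera to world coordinates); the wrist camera has in their place "T_tool_cam" (4x4, takes a point from camera to tool coordinates, whose origin is the TCP and whose axes are the tool frame's). Camera axes: x right, y up, looking along -z (the intrinsics and any distortion apply to the point x, -y, -z); pixel columns grow to the right and rows downward; lengths in mm; the calibration is good to about 2 mm. A picture is of the moment at which its call begins: read the wrist's pose just before it. calibration takes no time and is no camera call.
- ctrl.finish_job(): hands the job in, once; it reports no verdict.
Trained networks look in the newest picture that a camera, given by its name, has taken for a name from the list of things; names that differ only in an ending like _2 or _b are one class to them, and where a whole thing is asked for, a point or a joint stands for the part that bears it (a point fixed in the world has none). Each returns a list of dicts, best first, with "conf" (0 to 1); they miss things now and then, are a little off and sometimes report something else, mostly with a low value. They report only what shows in the picture. A call takes as long as a camera call.
- ctrl.spot_in(label, camera): "centre" ([x, y, z] in mm, in world coordinates, good to about 4 mm: the middle of the surface that is visible of it).
The state is a dict: "clock": time; "qpos": joint angles; "qd": joint speeds; "tau": joint torques, N m; "eef_pos": TCP position; "tool_rot": TCP orientation; "force": force on the tool from outside, world axes, zero at the start; "torque": the same for the moment, N m; "width": finger opening in mm.
Only numpy, scipy, OpenCV 4.12 (cv2) and the standard library are available. Lean on these libraries where they do the work, as an engineer would, in place of code of your own. Each camera call takes 0.05 s, during which the arm holds its last target.

## Working session

There is one attempt and no reset: what is moved stays moved. The work goes in short steps, Python scripts to look and compute and a tool call to move; the robot and the scene stay as the last step left them, time stands still between calls to the robot, and variables do not carry over. Pictures are saved under pics/ and viewed, and the job is handed in when it is done.

Besides the shell and the picture viewer there is one more tool, called after "Call:" in YAML: its name, and indented under it one key for each argument. arm_command: Moves the arm, as the interface text tells. Its arguments: {"type":"object","properties":{"series":{"type":"array"}},"required":["series"]}

```bash
mkdir -p pics; ls; python3 - <<'E'
from cell import ctrl
import cv2,numpy as np
s=ctrl.read_state();print(s)
for n in ["scene","top","wrist"]:
    im=ctrl.get_image(n);cv2.imwrite(f"pics/a_{n}.png",im);print(n,ctrl.calibration(n))
    for l in ["shaker","plate","rail_mid","plate_near","hole_left","hole_right","reagent_bottle","beaker","tube_rack"]:
        if n=="wrist":continue
        r=ctrl.spot_in(l,n);print(n,l,[( [round(float(v)) for v in d['centre']],round(d['conf'],2)) for d in r[:3]])
print(ctrl.read_state()['clock'])
E
```

```text
pics
{'clock': 0.0, 'qpos': array([-1.26779089,  0.62938175,  0.0384783 ,  1.51836787, -0.02700539,
        0.99629924, -0.01997878]), 'qd': array([ 5.10084344e-05, -1.97172369e-04, -1.19043180e-03, -1.47854105e-04,
       -3.41317184e-04,  1.82104288e-03, -1.14502867e-03]), 'tau': array([-1.85724830e-04, -5.63402832e+01,  1.22647393e+00, -1.93445492e+01,
        1.10420154e-02,  1.04144248e-02,  1.76173580e-05]), 'eef_pos': array([234.0908773 , 605.70970455, 230.36671732]), 'tool_rot': array([-1.54793018,  1.56885918, -1.91674672]), 'force': array([ 0.07758869, -0.27352695, -0.94835824]), 'torque': array([-0.03500001, -0.03677475,  0.0232494 ]), 'width': 85.34896427387082}
scene {'fovy': 45.14388337528881, 'cx': 281.5247746304784, 'cy': 208.57618828845952, 'cam_to_world': array([[-1.92089304e-01, -7.84623034e-01,  5.89464498e-01,
         1.08260420e+03],
       [ 9.81373594e-01, -1.55260931e-01,  1.13136701e-01,
         1.20458164e+02],
       [ 2.75114545e-03,  6.00217243e-01,  7.99832290e-01,
         7.62015637e+02],
       [ 0.00000000e+00,  0.00000000e+00,  0.00000000e+00,
  
[... 983 characters left out ...]
p plate_near [([590, 80, 96], 0.9)]
top hole_left [([591, 83, 103], 0.79)]
top hole_right [([595, 81, 101], 0.91)]
top reagent_bottle [([602, 278, 91], 0.6)]
top beaker [([474, 299, 43], 0.96), ([544, 51, 85], 0.32)]
top tube_rack [([618, -175, 53], 0.6)]
wrist {'fovy': 70.9866865316236, 'cx': 281.1525077227199, 'cy': 210.89754474022075, 'T_tool_cam': array([[ 4.64572809e-04,  2.70292290e-01, -9.62778200e-01,
        -1.43058594e+02],
       [ 9.99999366e-01,  8.61887385e-04,  7.24501272e-04,
         3.82042225e-01],
       [ 1.02563349e-03, -9.62777926e-01, -2.70291719e-01,
        -6.87284355e+01],
       [ 0.00000000e+00,  0.00000000e+00,  0.00000000e+00,
         1.00000000e+00]])}
1.05
```

View pics/a_scene.png

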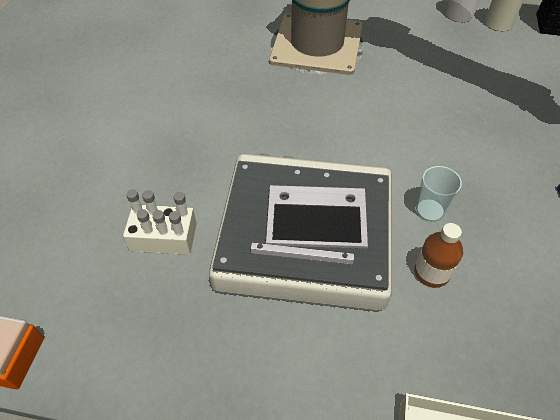

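View pics/a_top.png

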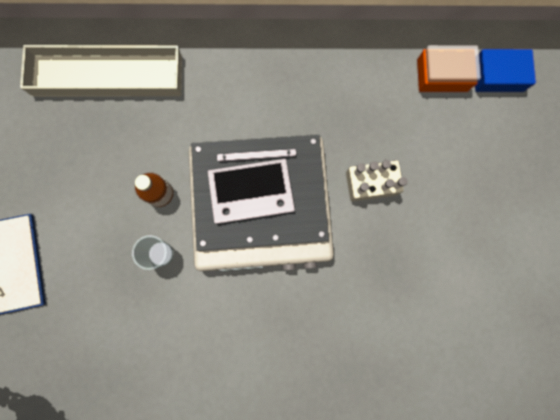

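View pics/a_wrist.png

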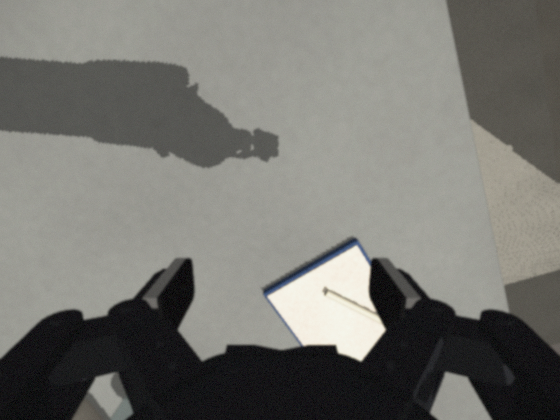

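Scene view: plate's corners about (270,187), (366,188), (366,246), (267,240), rail (252,245)-(353,260). Top view: plate (208,171)-(294,212), rail (218,157)-(296,153), bottle (152,187), beaker (152,253), rack (376,182). I'll crop in for sub-pixel corners.

```bash
python3 - <<'E'
import cv2
a=cv2.imread("pics/a_top.png")[120:280,180:340];cv2.imwrite("pics/b_top.png",cv2.resize(a,None,fx=3.7,fy=3.7,interpolation=cv2.INTER_CUBIC))
a=cv2.imread("pics/a_scene.png")[150:315,205:400];cv2.imwrite("pics/b_scene.png",cv2.resize(a,None,fx=3.6,fy=3.6,interpolation=cv2.INTER_CUBIC))
E
```

```text
(no output)
```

View pics/b_top.png

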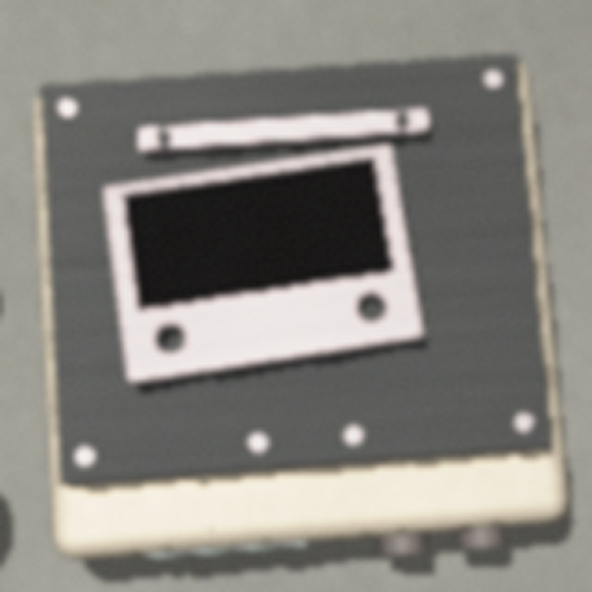

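View pics/b_scene.png

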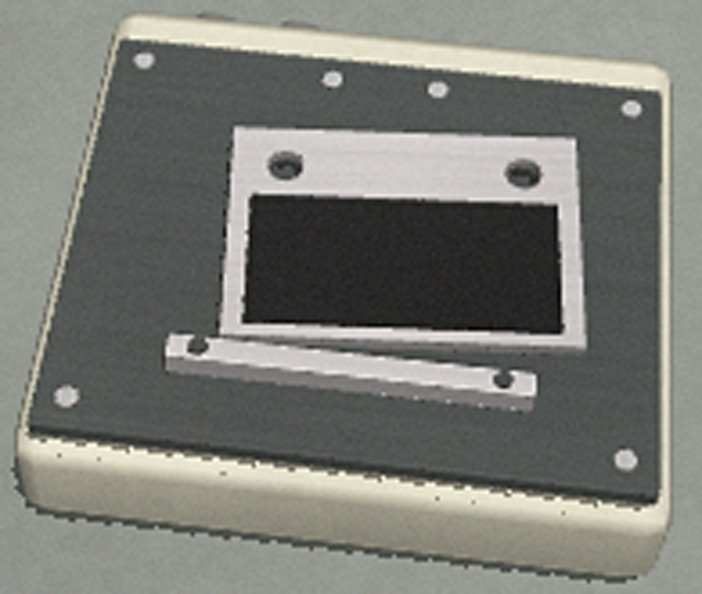

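```bash
cat > h.py <<'E'
import numpy as np, cv2
from scipy.optimize import least_squares
from scipy.spatial.transform import Rotation as Ro
def uncrop(p,s,ox,oy): p=np.array(p,float); return (p+.5)/s-.5+np.array([ox,oy])
def proj(cal,T,P):
    f=210/np.tan(np.radians(cal['fovy'])/2)
    Pc=(np.linalg.inv(T)@np.c_[P,np.ones(len(P))].T).T
    return np.c_[cal['cx']+f*Pc[:,0]/-Pc[:,2], cal['cy']-f*Pc[:,1]/-Pc[:,2]]
def shk(p,P):
    c,s=np.cos(p[2]),np.sin(p[2]); P=np.array(P,float)
    return np.c_[p[0]+c*P[:,0]-s*P[:,1],p[1]+s*P[:,0]+c*P[:,1],P[:,2]]
def plate(p,P,tilt=0.075,z=None):
    # origin p[0],p[1] yaw p[2]; near edge up: far edge (x=55) underside on platform z=85
    P=np.array(P,float)
    R=Ro.from_euler('zy',[p[2],tilt]).as_matrix()
    z0=85+55*np.sin(tilt)
    return P@R.T+np.array([p[0],p[1],z0])
def wristT(s,cal):
    T=np.eye(4);T[:3,:3]=Ro.from_euler('xyz',s['tool_rot']).as_matrix();T[:3,3]=s['eef_pos'];return T@cal['T_tool_cam']
PC=[[130,135,85],[130,-135,85],[-95,-135,85],[-95,135,85]]
RN=[[85,80,99],[85,-80,99]]; RF=[[97,80,99],[97,-80,99]]
# order FL FR NR NL, holes L,R  (top surface)
PT=[[55,80,8],[55,-80,8],[-55,-80,8],[-55,80,8],[-35,55,8],[-35,-55,8]]
def rel(sh,pl):
    c,s=np.cos(sh[2]),np.sin(sh[2]); d=np.array(pl[:2])-sh[:2]
    return np.array([c*d[0]+s*d[1]-29,-s*d[0]+c*d[1],pl[2]-sh[2]])
E
python3 - <<'E'
from h import *
from cell import ctrl
np.set_printoptions(precision=2,suppress=True)
ct,cs=ctrl.calibration("top"),ctrl.calibration("scene")
ut=lambda p:uncrop(p,3.7,180,120); us=lambda p:uncrop(p,3.6,205,150)
TP=ut([(40,86),(520,57),(550,452),(63,485)]);TR=ut([(138,128),(428,107)])
SP=us([(658,498),(28,432),(120,40),(662,92)]);SR=us([(536,374),(168,336)])
tp=ut([(104,186),(390,146),(424,337),(130,382),(171,337),(371,306)])
sp=us([(585,347),(221,334),(235,127),(577,140),(523,173),(286,165)])
for nm,c,A,B,RR,q in [("top",ct,TP,TR,RF,tp),("scene",cs,SP,SR,RN,sp)]:
    f=lambda p:(proj(c,c['cam_to_world'],shk(p,PC+RR))-np.r_[A,B]).ravel()
    r=least_squares(f,[600,50,0]);print(nm,"shaker",r.x*[1,1,1],r.fun)
    for t in (0.07,0.1):
        g=lambda p:(proj(c,c['cam_to_world'],plate(p,PT,t))-q).ravel()
        r2=least_squares(g,[600,80,0]);print(" plate",t,r2.x,"rel",rel(r.x,r2.x),r2.fun)
E
```

```text
top shaker [576.97  65.32   0.06] [ 0.31 -0.38 -0.39 -0.51  0.88 -0.52 -1.12  0.2   0.32  0.21  0.02  0.96]
 plate 0.07 [594.29  83.41   0.15] rel [-10.6   16.99   0.09] [ 0.08  0.22  0.13 -0.22 -0.29 -0.3  -0.12 -0.3  -0.01  0.23  0.2   0.37]
 plate 0.1 [593.75  83.3    0.15] rel [-11.15  16.92   0.09] [ 0.09  0.41  0.15  0.01 -0.14 -0.44 -0.28 -0.39 -0.1   0.15  0.29  0.27]
scene shaker [578.75  67.12   0.07] [ 1.12  0.32 -0.8  -1.05 -0.59 -0.   -0.28 -0.07  0.48  0.47 -0.09  0.02]
 plate 0.07 [592.29  85.12   0.14] rel [-14.26  17.02   0.07] [ 0.33 -0.16 -0.37 -0.44  0.06  0.4  -0.24  0.02  0.16  0.15  0.05  0.07]
 plate 0.1 [593.46  85.18   0.14] rel [-13.09  17.     0.07] [ 0.28  0.48 -0.53  0.28 -0.07 -0.06  0.04 -0.55  0.32 -0.18 -0.04 -0.18]
```

```bash
python3 - <<'E'
from h import *
from cell import ctrl
np.set_printoptions(precision=3,suppress=True)
s=ctrl.read_state();R=Ro.from_euler('xyz',s['tool_rot']).as_matrix();print(R)
# wanted: x down, z -> minus? tool y along shaker y, keep sign nearest
sh=[578,66,0.066]
for sg in (1,-1):
    y=sg*np.array([-np.sin(sh[2]),np.cos(sh[2]),0]);x=np.array([0,0,-1.]);Rd=np.c_[x,y,np.cross(x,y)]
    print(sg,np.degrees(Ro.from_matrix(Rd@R.T).as_rotvec()))
for P in ([-72,17,0],[-38,17,0],[29,17+80+15,0]): print(P,shk(sh,[P]))
E
```

```text
[[-0.     0.361  0.933]
 [ 0.     0.933 -0.361]
 [-1.     0.    -0.   ]]
1 [-0.001 -0.002 24.918]
-1 [  -0.003    0.002 -155.082]
[-72, 17, 0] [[505.036  78.214   0.   ]]
[-38, 17, 0] [[538.962  80.457   0.   ]]
[29, 112, 0] [[599.55  179.669   0.   ]]
```

Call:
arm_command:
  series:
    - [1, 1.33, -2.64, 0, 0, 0, 1.246]
    - [1, 1.33, -2.64, 0, 0, 0, 1.246]
    - [1, 1.33, -2.64, 0, 0, 0, 1.246]
    - [1, 1.33, -2.64, 0, 0, 0, 1.246]
    - [1, 1.33, -2.64, 0, 0, 0, 1.246]
    - [1, 1.33, -2.64, 0, 0, 0, 1.246]
    - [1, 1.33, -2.64, 0, 0, 0, 1.246]
    - [1, 1.33, -2.64, 0, 0, 0, 1.246]
    - [1, 1.33, -2.64, 0, 0, 0, 1.246]
    - [1, 1.33, -2.64, 0, 0, 0, 1.246]
    - [1, 1.33, -2.64, 0, 0, 0, 1.246]
    - [1, 1.33, -2.64, 0, 0, 0, 1.246]
    - [1, 1.33, -2.64, 0, 0, 0, 1.246]
    - [1, 1.33, -2.64, 0, 0, 0, 1.246]
    - [1, 1.33, -2.64, 0, 0, 0, 1.246]
    - [1, 1.33, -2.64, 0, 0, 0, 1.246]
    - [1, 1.33, -2.64, 0, 0, 0, 1.246]
    - [1, 1.33, -2.64, 0, 0, 0, 1.246]
    - [1, 1.33, -2.64, 0, 0, 0, 1.246]
    - [1, 1.33, -2.64, 0, 0, 0, 1.246]

```text
clock: 2.72
eef_pos: [500.9, 76.9, 231.5]
tool_rot: [0.164, 1.57, 0.231]
force: [0.6, 0.2, -0.3]
width: 85.4
```

```bash
python3 - <<'E'
from cell import ctrl
import cv2
s=ctrl.read_state();im=ctrl.get_image("wrist");print(s['eef_pos'],s['tool_rot'])
cv2.imwrite("pics/c_wrist.png",im)
E
```

```text
[500.91226874  76.93417366 231.53656263] [0.16419398 1.57031411 0.23140653]
```

View pics/c_wrist.png

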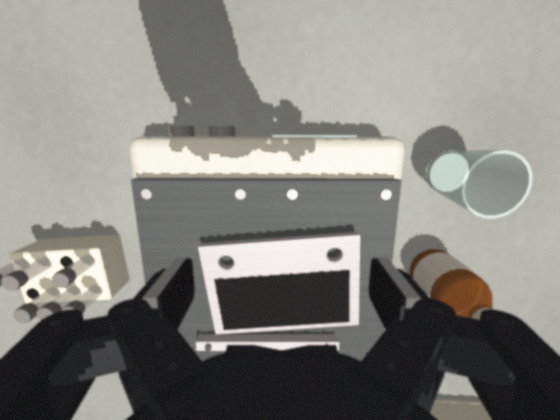

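Call:
arm_command:
  series:
    - [1, 0, 0, -3, 0, 0, 0]
    - [1, 0, 0, -3, 0, 0, 0]
    - [1, 0, 0, -3, 0, 0, 0]
    - [1, 0, 0, -2, 0, 0, 0]
    - [1, 0, 0, -1.5, 0, 0, 0]
    - [1, 0, 0, -1, 0, 0, 0]
    - [1, 0, 0, -0.5, 0, 0, 0]
    - [1, 0, 0, 0, 0, 0, 0]

```text
clock: 3.43
eef_pos: [500.0, 78.4, 90.7]
tool_rot: [-3.022, 1.57, -2.956]
force: [0.7, 1.3, -0.3]
width: 85.7
```

```bash
python3 - <<'E'
from cell import ctrl
import cv2
s=ctrl.read_state();im=ctrl.get_image("wrist");print(s['eef_pos'],s['tool_rot'])
cv2.imwrite("pics/d_wrist.png",im)
a=ctrl.get_image("scene")[120:315,180:415];cv2.imwrite("pics/d_scene.png",cv2.resize(a,None,fx=3,fy=3,interpolation=cv2.INTER_CUBIC))
E
```

```text
[500.01754071  78.3907431   90.72421859] [-3.02210429  1.56964637 -2.95587152]
```

View pics/d_wrist.png

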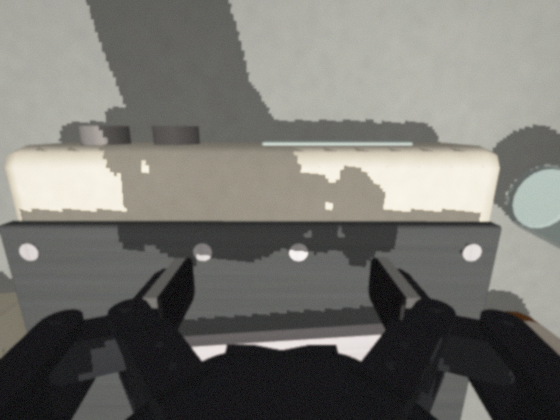

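View pics/d_scene.png

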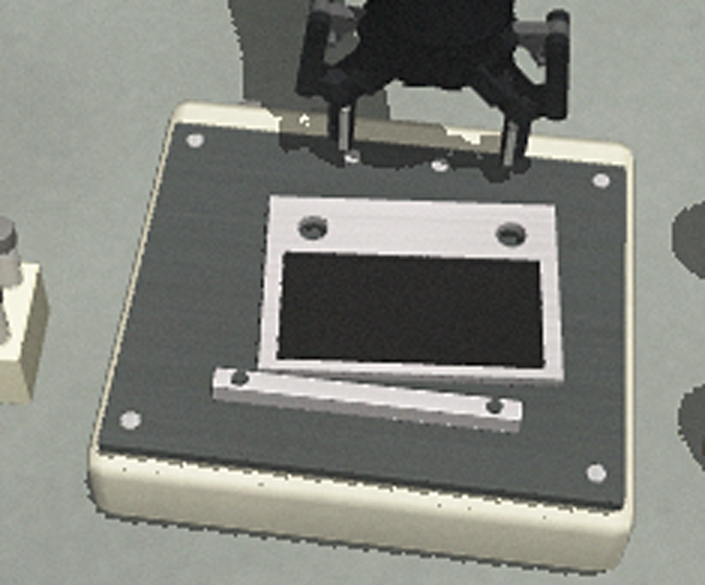

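Call:
arm_command:
  series:
    - [1, 0, 0, -0.6, 0, 0, 0]
    - [1, 0, 0, -0.5, 0, 0, 0]
    - [1, 0, 0, -0.3, 0, 0, 0]
    - [1, 0, 0, 0, 0, 0, 0]
    - [1, 0.5, 0.03, 0, 0, 0, 0]
    - [1, 0.5, 0.03, 0, 0, 0, 0]
    - [1, 0.5, 0.04, 0, 0, 0, 0]
    - [1, 0.4, 0.03, 0, 0, 0, 0]
    - [1, 0, 0, 0, 0, 0, 0]

```text
clock: 4.28
eef_pos: [520.9, 79.7, 77.5]
tool_rot: [0.11, 1.569, 0.176]
force: [-0.1, -0.6, 0.2]
width: 85.5
```

```bash
cat > look.py <<'E'
import sys
from cell import ctrl
import cv2
n=sys.argv[1]
a=ctrl.get_image("scene")[140:300,205:400];cv2.imwrite(f"pics/{n}_scene.png",cv2.resize(a,None,fx=3.6,fy=3.6,interpolation=cv2.INTER_CUBIC))
a=ctrl.get_image("top")[120:280,180:340];cv2.imwrite(f"pics/{n}_top.png",cv2.resize(a,None,fx=3.7,fy=3.7,interpolation=cv2.INTER_CUBIC))
s=ctrl.read_state();print(s['clock'],s['eef_pos'],s['force'])
E
python3 look.py e
```

```text
4.3833 [519.42521085  79.61175719  77.29338484] [-0.75644206 -0.38568311 -0.00717009]
```

View pics/e_scene.png

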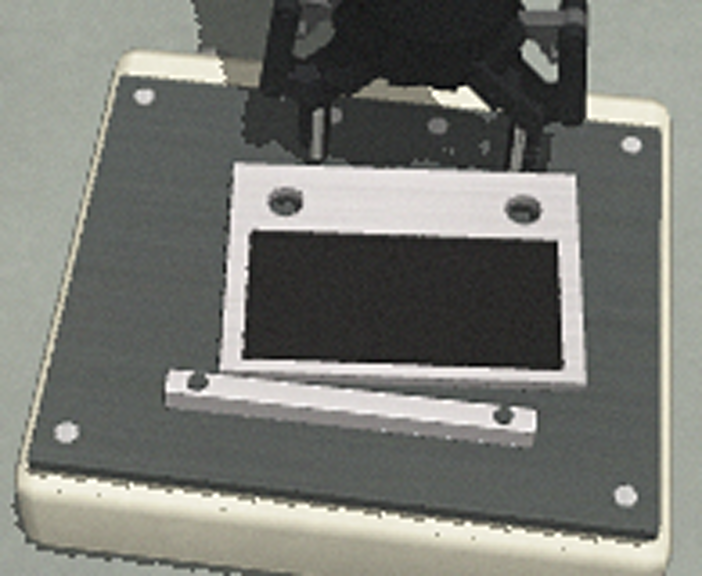

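Call:
arm_command:
  series:
    - [1, 0.2, 0.013, 0, 0, 0, 0]
    - [1, 0.2, 0.013, 0, 0, 0, 0]
    - [1, 0.2, 0.013, 0, 0, 0, 0]
    - [1, 0.2, 0.013, 0, 0, 0, 0]
    - [1, 0.2, 0.013, 0, 0, 0, 0]
    - [1, 0.2, 0.013, 0, 0, 0, 0]
    - [1, 0.2, 0.013, 0, 0, 0, 0]
    - [1, 0, 0, 0, 0, 0, 0]

```text
clock: 5.05
eef_pos: [533.8, 80.5, 77.3]
tool_rot: [0.043, 1.57, 0.109]
force: [-0.1, 0.5, -0.3]
width: 85.4
```

```bash
python3 look.py f
```

```text
5.15 [533.7698927   80.4771476   77.39625441] [ 0.93588557 -1.0333985  -0.23948166]
```

View pics/f_scene.png

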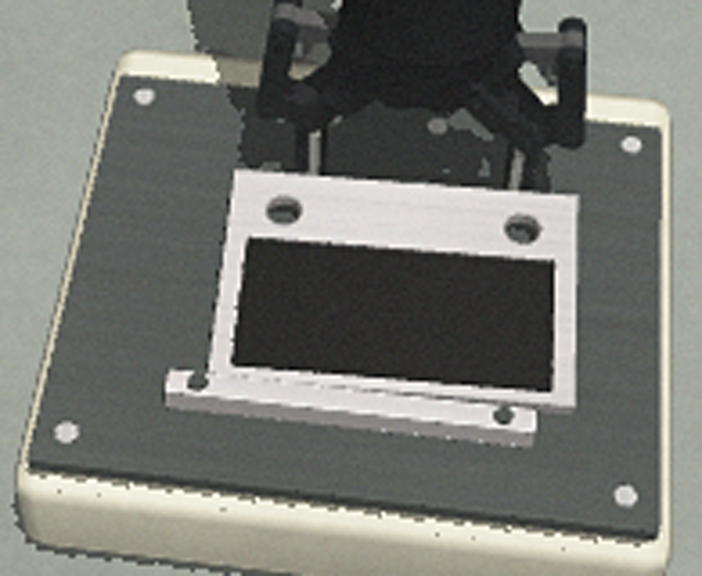

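View pics/f_top.png

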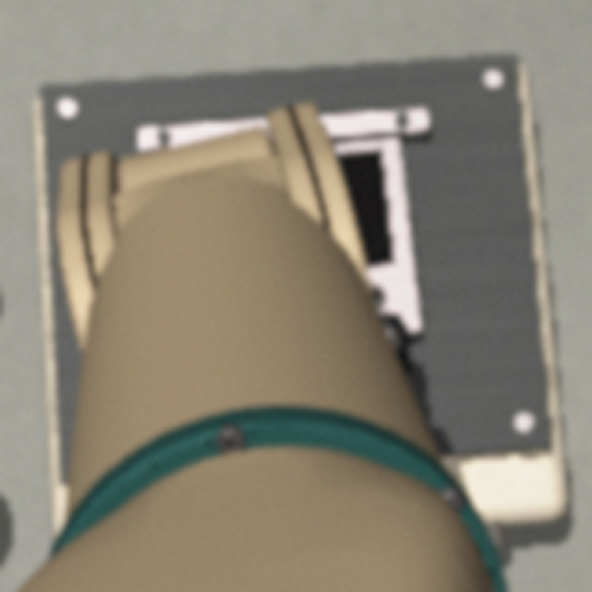

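The plate turned in line with the fingers; a wedge of a few mm remains to the rail (scene (210,376)–(575,408) vs rail (167,371)–(536,410)). Push on gently.

Call:
arm_command:
  series:
    - [1, 0.1, 0.007, 0, 0, 0, 0]
    - [1, 0.1, 0.007, 0, 0, 0, 0]
    - [1, 0.1, 0.007, 0, 0, 0, 0]
    - [1, 0.1, 0.007, 0, 0, 0, 0]
    - [1, 0.1, 0.007, 0, 0, 0, 0]
    - [1, 0, 0, 0, 0, 0, 0]

```text
clock: 5.65
eef_pos: [538.6, 80.9, 77.3]
tool_rot: [0.136, 1.571, 0.202]
force: [-0.6, 0.3, 0.2]
width: 85.3
```

```bash
python3 look.py g
```

```text
5.75 [538.56120026  80.8350404   77.34860907] [-0.90550823 -0.13821448 -0.75003853]
```

View pics/g_scene.png

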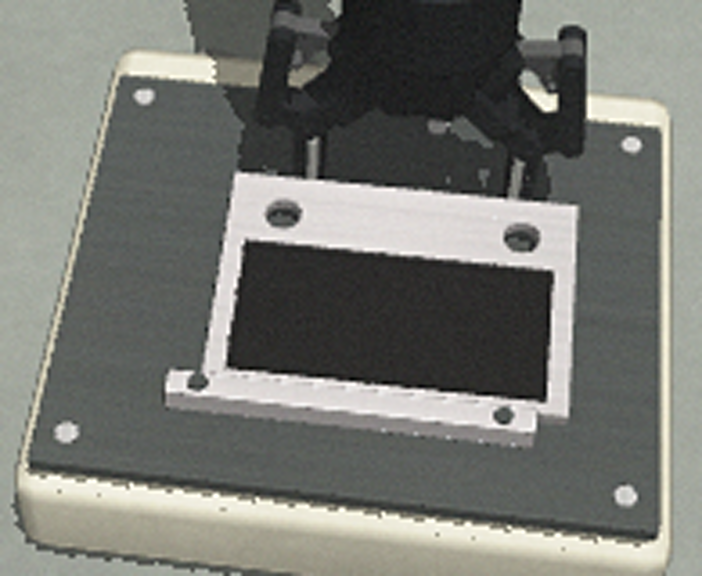

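Call:
arm_command:
  series:
    - [1, 0.08, 0.005, 0, 0, 0, 0]
    - [1, 0.08, 0.005, 0, 0, 0, 0]
    - [1, 0, 0, 0, 0, 0, 0]

```text
clock: 6.0
eef_pos: [539.7, 80.9, 77.3]
tool_rot: [-3.077, 1.57, -3.011]
force: [-1.2, -0.3, 0.3]
width: 85.5
```

Call:
arm_command:
  series:
    - [1, 0.08, 0.005, 0, 0, 0, 0]
    - [1, 0.04, 0.003, 0, 0, 0, 0]
    - [1, 0, 0, 0, 0, 0, 0]

```text
clock: 6.25
eef_pos: [539.8, 80.9, 77.1]
tool_rot: [-3.065, 1.568, -2.999]
force: [-4.9, 0.4, 2.2]
width: 85.6
```

Call:
arm_command:
  series:
    - [1, 0.08, 0.005, 0, 0, 0, 0]
    - [1, 0.04, 0.003, 0, 0, 0, 0]
    - [1, 0, 0, 0, 0, 0, 0]

```text
clock: 6.5
eef_pos: [539.8, 80.9, 77.0]
tool_rot: [-3.074, 1.566, -3.008]
force: [-6.8, -0.8, 4.0]
width: 85.6
```

Call:
arm_command:
  series:
    - [1, -0.5, -0.03, 0, 0, 0, 0]
    - [1, -1, -0.07, 0, 0, 0, 0]
    - [1, -1, -0.07, 1, 0, 0, 0]
    - [0, 0, 0, 2, 0, 0, 0]
    - [0, 0, 0, 2, 0, 0, 0]
    - [0, 0, 1.5, 1.5, 0, 0, 0]
    - [0, 0, 3, 0, 0, 0, 0]
    - [0, 1, 3, 0, 0, 0, 0]
    - [0, 2, 2, 0, 0, 0, 0]
    - [0, 2.5, 1.5, 0, 0, 0, 0]
    - [0, 2, 0, 0, 0, 0, 0]
    - [0, 0.8, 0, 0, 0, 0, 0]
    - [0, 0, 0, 0, 0, 0, 0]

```text
clock: 7.58
eef_pos: [602.9, 188.7, 142.3]
tool_rot: [-0.097, 1.567, -0.032]
force: [-0.3, -1.6, -0.1]
width: 0.2
```

```bash
python3 look.py i
```

```text
7.6833 [599.63654161 188.30436475 142.00842316] [-0.56822889  0.90950389 -0.97764338]
```

View pics/i_scene.png

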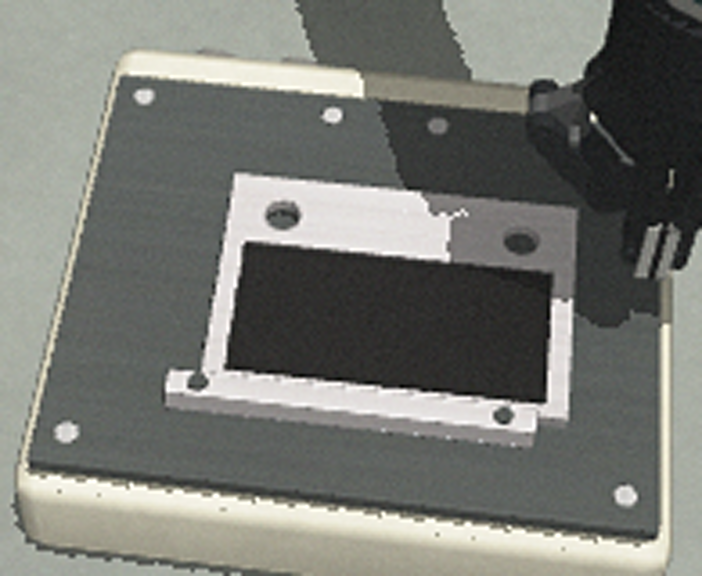

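View pics/i_top.png

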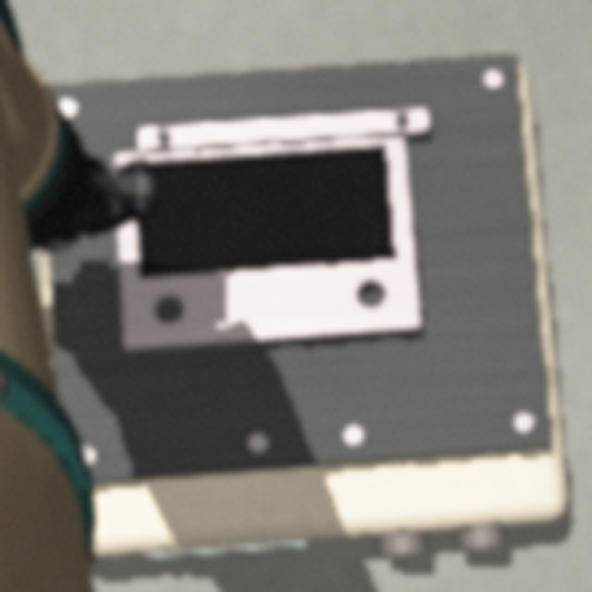

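```bash
cat > fit.py <<'E'
from h import *
from cell import ctrl
def fit(tq,ti,sq,si,tilt):
    ct,cs=ctrl.calibration("top"),ctrl.calibration("scene")
    ut=lambda p:uncrop(p,3.7,180,120); us=lambda p:uncrop(p,3.6,205,140)
    P=np.array(PT,float)
    for c,q,i,sh in ((ct,ut(tq),ti,[577,65.3,.062]),(cs,us(sq),si,[578.7,67.1,.07])):
        r=least_squares(lambda p:(proj(c,c['cam_to_world'],plate(p,P[i],tilt))-q).ravel(),[600,80,0])
        print(r.x.round(3),"rel",rel(sh,r.x).round(3),np.abs(r.fun).max().round(2))
E
python3 - <<'E'
from fit import *
fit([(168,309),(371,294),(421,328),(124,350)],[4,5,2,3],[(235,173),(577,208),(283,216),(521,241)],[2,3,5,4],.07)
E
```

```text
[6.05725e+02 8.14780e+01 6.80000e-02] rel [6.7200e-01 1.4367e+01 6.0000e-03] 0.34
[6.05517e+02 8.25640e+01 6.20000e-02] rel [-1.167e+00  1.355e+01 -8.000e-03] 0.4
```

Call:
arm_command:
  series:
    - [0, 0, 0, -1.5, 0, 0, 0]
    - [0, 0, 0, -1.5, 0, 0, 0]
    - [0, 0, 0, -1.2, 0, 0, 0]
    - [0, 0, 0, -0.8, 0, 0, 0]
    - [0, 0, 0, -0.4, 0, 0, 0]
    - [0, 0, 0, 0, 0, 0, 0]
    - [0, 0.02, -0.3, 0, 0, 0, 0]
    - [0, 0.02, -0.3, 0, 0, 0, 0]
    - [0, 0, 0, 0, 0, 0, 0]

```text
clock: 8.43
eef_pos: [601.3, 182.3, 89.0]
tool_rot: [-0.473, 1.57, -0.408]
force: [0.1, 0.7, -0.6]
width: 0.3
```

```bash
python3 look.py j
```

```text
8.5333 [601.14572368 183.09523021  88.89963073] [ 0.14022316  0.37367169 -1.10149488]
```

View pics/j_scene.png

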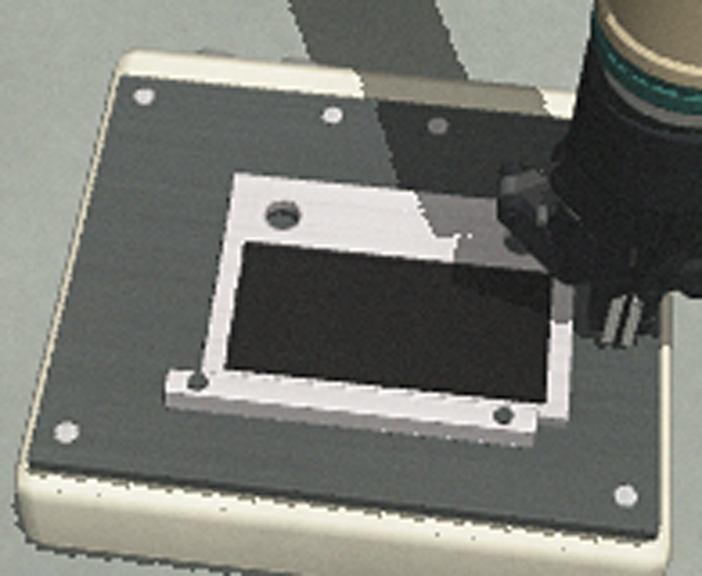

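Call:
arm_command:
  series:
    - [0, 0.01, -0.2, 0, 0, 0, 0]
    - [0, 0.01, -0.2, 0, 0, 0, 0]
    - [0, 0.01, -0.2, 0, 0, 0, 0]
    - [0, 0.01, -0.2, 0, 0, 0, 0]
    - [0, 0, 0, 0, 0, 0, 0]

```text
clock: 8.95
eef_pos: [601.2, 174.8, 88.3]
tool_rot: [-2.083, 1.571, -2.018]
force: [0.6, -0.0, -0.5]
width: -0.2
```

```bash
python3 look.py k
```

```text
9.05 [601.11636327 175.33246886  88.30172208] [1.21646923 0.56819349 0.02421462]
```

View pics/k_scene.png

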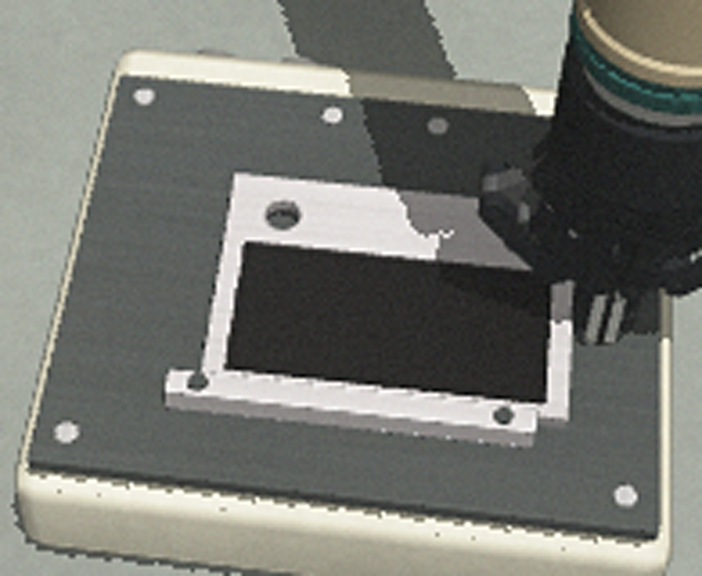

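Call:
arm_command:
  series:
    - [0, 0.01, -0.15, 0, 0, 0, 0]
    - [0, 0.01, -0.15, 0, 0, 0, 0]
    - [0, 0.01, -0.15, 0, 0, 0, 0]
    - [0, 0.01, -0.15, 0, 0, 0, 0]
    - [0, 0.01, -0.15, 0, 0, 0, 0]
    - [0, 0.01, -0.15, 0, 0, 0, 0]
    - [0, 0.01, -0.15, 0, 0, 0, 0]
    - [0, 0.01, -0.15, 0, 0, 0, 0]
    - [0, 0, 0, 0, 0, 0, 0]

```text
clock: 9.8
eef_pos: [602.1, 162.2, 88.3]
tool_rot: [-1.677, 1.57, -1.612]
force: [-0.3, -0.7, 0.6]
width: -0.1
```

```bash
python3 look.py l
```

```text
9.9 [601.98457402 162.88228968  88.31093813] [ 0.0908874  -0.0967812   0.36040269]
```

View pics/l_scene.png

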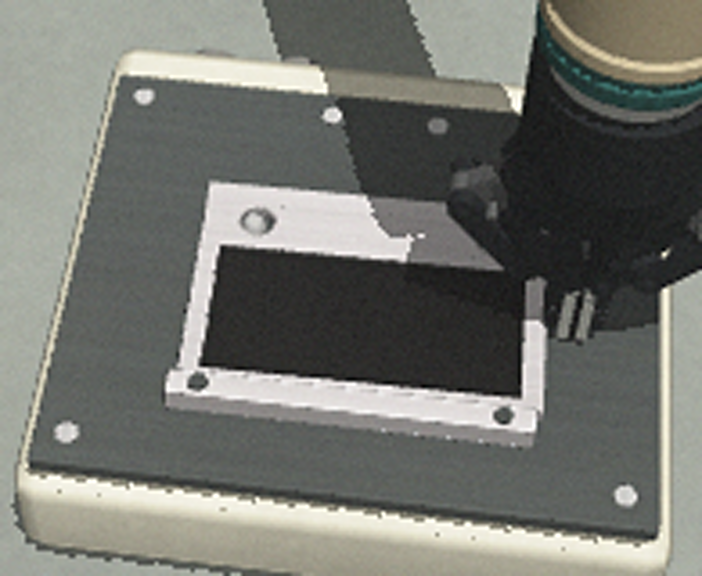

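A bright pin top now shows in the right hole at (258,221), so the plate seems to have dropped. Back off and check.

Call:
arm_command:
  series:
    - [0, -0.05, 0.8, 0, 0, 0, 0]
    - [0, -0.1, 1.2, 0, 0, 0, 0]
    - [0, 0, 0.5, 1.5, 0, 0, 0]
    - [0, 0, 0, 3, 0, 0, 0]
    - [0, 0, 0, 3, 0, 0, 0]
    - [0, -1, 1, 3, 0, 0, 0]
    - [0, -2, 2, 3, 0, 0, 0]
    - [0, -3, 2, 2, 0, 0, 0]
    - [0, -3, 2, 0, 0, 0, 0]
    - [0, -3, 2, 0, 0, 0, 0]
    - [0, -3, 2, 0, 0, 0, 0]
    - [0, -2, 2, 0, 0, 0, 0]
    - [0, 0, 2, 0, 0, 0, 0]
    - [0, 0, 2, 0, 0, 0, 0]
    - [0, 0, 0, 0, 0, 0, 0]

```text
clock: 11.15
eef_pos: [428.1, 365.2, 243.7]
tool_rot: [1.453, 1.566, 1.527]
force: [0.4, -0.1, 0.5]
width: -0.1
```

```bash
python3 look.py m
```

```text
11.25 [429.30180045 360.08322764 243.21985674] [1.15850842 0.23628082 0.79438903]
```

View pics/m_scene.png

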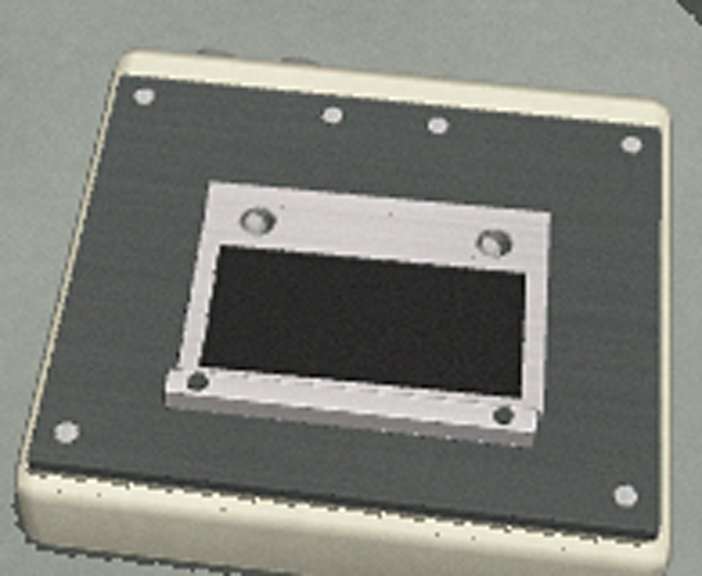

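View pics/m_top.png

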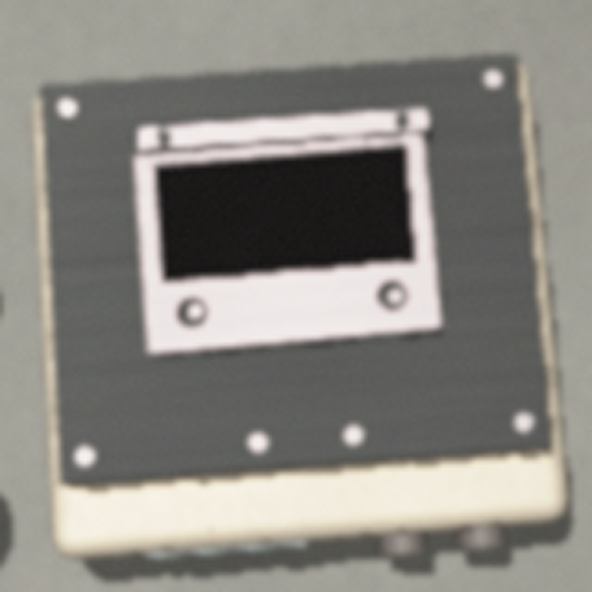

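```bash
python3 - <<'E'
from fit import *
for t in (0,.035,.07):
    print(t);fit([(193,312),(393,295),(441,327),(149,353),(133,155)],[4,5,2,3,0],[(210,183),(550,213),(258,221),(494,243),(543,411)],[2,3,5,4,0],t)
import cv2
a=ctrl.get_image("scene")[185:260,250:370];b=cv2.resize(a,None,fx=6.5,fy=6.5,interpolation=cv2.INTER_CUBIC)
cv2.imwrite("pics/n.png",b)
E
```

```text
0
[6.06603e+02 7.00520e+01 8.20000e-02] rel [0.84  2.908 0.02 ] 0.43
[6.05921e+02 7.15530e+01 8.10000e-02] rel [-1.535  2.538  0.011] 0.49
0.035
[6.05885e+02 6.99310e+01 8.10000e-02] rel [0.116 2.833 0.019] 0.5
[6.07736e+02 7.18030e+01 8.50000e-02] rel [0.294 2.66  0.015] 1.42
0.07
[6.05132e+02 6.98070e+01 8.00000e-02] rel [-0.642  2.756  0.018] 0.71
[6.0952e+02 7.2049e+01 8.8000e-02] rel [2.09  2.781 0.018] 2.3
```

View pics/n.png

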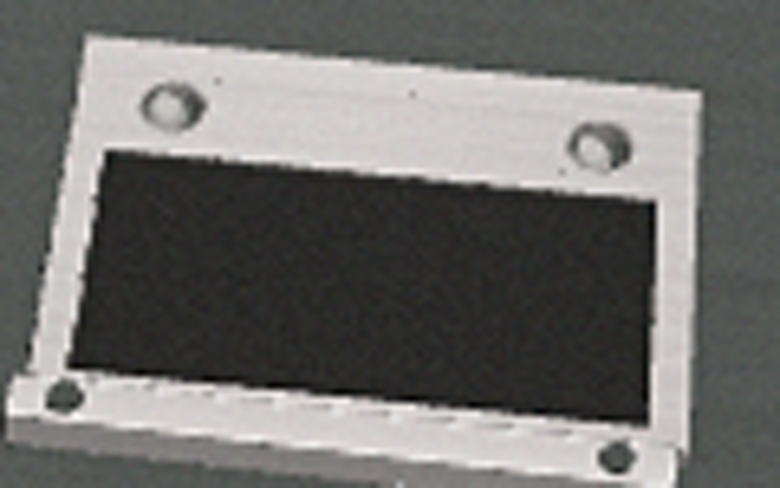

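Call:
arm_command:
  series:
    - [0, 1.5, -2.9, 0, 0, 0, 0]
    - [0, 1.5, -2.9, 0, 0, 0, 0]
    - [0, 1.5, -2.9, 0, 0, 0, 0]
    - [0, 1.5, -2.9, 0, 0, 0, 0]
    - [0, 1.5, -2.9, 0, 0, 0, 0]
    - [0, 1.5, -2.9, 0, 0, 0, 0]
    - [0, 1.5, -2.9, 0, 0, 0, 0]
    - [0, 1.5, -2.9, -2, 0, 0, 0]
    - [0, 1.5, -2.9, -3, 0, 0, 0]
    - [0, 1.5, -2.9, -3, 0, 0, 0]
    - [0, 0, 0, 0, 0, 0, 0]
    - [0, 0, 0, 0, 0, 0, 0]

```text
clock: 12.3
eef_pos: [577.5, 68.0, 165.0]
tool_rot: [-2.746, 1.566, -2.686]
force: [-0.4, 1.4, -0.4]
width: 0.4
```

```bash
python3 - <<'E'
from h import *
from cell import ctrl
s=ctrl.read_state();im=ctrl.get_image("wrist");print(s['clock'],s['eef_pos'],s['tool_rot'])
cv2.imwrite("pics/o_wrist.png",im)
E
```

```text
12.3 [577.5168363   68.01030353 165.00647201] [-2.74582491  1.56596408 -2.68589003]
```

View pics/o_wrist.png

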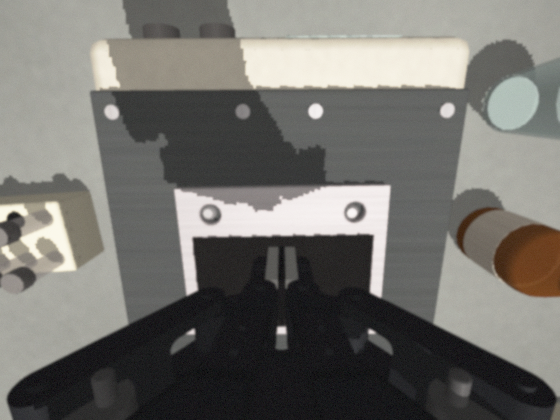

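```bash
python3 - <<'E'
import cv2,numpy as np
im=cv2.imread("pics/o_wrist.png")
A=cv2.resize(im[195:232,190:232],(390,344),interpolation=cv2.INTER_CUBIC)
B=cv2.resize(im[195:232,335:377],(390,344),interpolation=cv2.INTER_CUBIC)
cv2.imwrite("pics/p.png",np.hstack([A,B]))
E
```

```text
(no output)
```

View pics/p.png

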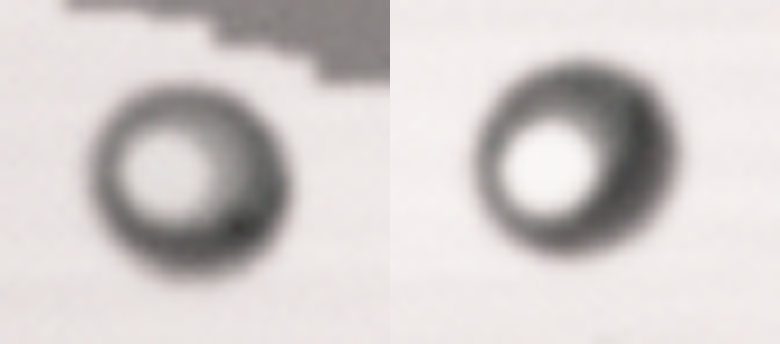

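Zoom shows pin tops about 2.3 mm off toward -y in both holes, at the limit of the 2 mm clearance. I'll nudge the plate about 2 mm more sideways to centre it.

Call:
arm_command:
  series:
    - [0, 0, 2.5, 0, 0, 0, 0]
    - [0, 0.5, 3, 0, 0, 0, 0]
    - [0, 1, 3, 0, 0, 0, 0]
    - [0, 1, 2.3, 0, 0, 0, 0]
    - [0, 0.3, 1, 0, 0, 0, 0]
    - [0, 0, 0, -2, 0, 0, 0]
    - [0, 0, 0, -2.5, 0, 0, 0]
    - [0, 0, 0, -2, 0, 0, 0]
    - [0, 0, 0, -1.2, 0, 0, 0]
    - [0, 0, 0, 0, 0, 0, 0]
    - [0, 0.02, -0.4, 0, 0, 0, 0]
    - [0, 0.02, -0.4, 0, 0, 0, 0]
    - [0, 0.02, -0.4, 0, 0, 0, 0]
    - [0, 0.02, -0.3, 0, 0, 0, 0]
    - [0, 0, 0, 0, 0, 0, 0]
    - [0, 0, 0, 0, 0, 0, 0]

```text
clock: 13.68
eef_pos: [607.8, 174.5, 90.6]
tool_rot: [0.167, 1.57, 0.233]
force: [-0.6, -0.5, 0.2]
width: -0.1
```

Call:
arm_command:
  series:
    - [0, 0, 0, -0.15, 0, 0, 0]
    - [0, 0, 0, -0.1, 0, 0, 0]
    - [0, 0.01, -0.2, 0, 0, 0, 0]
    - [0, 0.01, -0.2, 0, 0, 0, 0]
    - [0, 0.01, -0.2, 0, 0, 0, 0]
    - [0, 0.01, -0.2, 0, 0, 0, 0]
    - [0, 0.01, -0.2, 0, 0, 0, 0]
    - [0, 0, -0.1, 0, 0, 0, 0]
    - [0, 0, 0, 0, 0, 0, 0]
    - [0, 0, 0, 0, 0, 0, 0]

```text
clock: 14.52
eef_pos: [607.9, 163.9, 87.4]
tool_rot: [2.517, 1.571, 2.583]
force: [-1.2, 0.6, 1.0]
width: -0.1
```

Call:
arm_command:
  series:
    - [0, 0, -0.1, 0, 0, 0, 0]
    - [0, 0, 0, 0, 0, 0, 0]
    - [0, 0, 0, 0, 0, 0, 0]

```text
clock: 14.77
eef_pos: [607.9, 163.0, 87.5]
tool_rot: [0.54, 1.571, 0.606]
force: [-0.5, 0.3, 0.2]
width: 0.2
```

```bash
python3 look.py q
```

```text
14.8667 [607.87997215 163.07229802  87.42781009] [0.51463659 0.65783429 0.84932992]
```

View pics/q_scene.png

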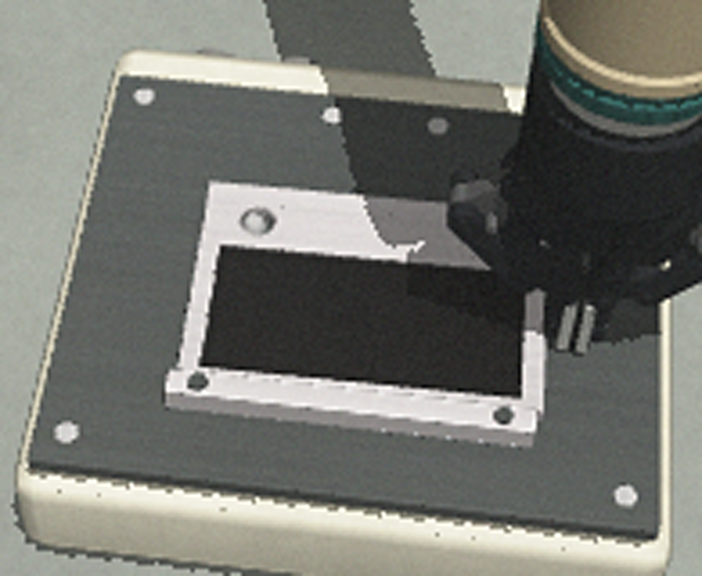

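Call:
arm_command:
  series:
    - [0, 0.01, -0.1, 0, 0, 0, 0]
    - [0, 0, -0.08, 0, 0, 0, 0]
    - [0, 0, 0, 0, 0, 0, 0]
    - [0, 0, 0, 0, 0, 0, 0]

```text
clock: 15.2
eef_pos: [608.0, 161.0, 87.4]
tool_rot: [-1.823, 1.571, -1.757]
force: [0.0, -0.7, -0.3]
width: -0.3
```

Call:
arm_command:
  series:
    - [0, 0.01, -0.08, 0, 0, 0, 0]
    - [0, 0, 0, 0, 0, 0, 0]
    - [0, 0, 0, 0, 0, 0, 0]

```text
clock: 15.45
eef_pos: [608.1, 160.3, 87.4]
tool_rot: [-0.779, 1.571, -0.713]
force: [0.0, 0.1, -0.4]
width: -0.1
```

Call:
arm_command:
  series:
    - [0, 0.01, -0.08, 0, 0, 0, 0]
    - [0, 0, 0, 0, 0, 0, 0]
    - [0, 0, 0, 0, 0, 0, 0]

```text
clock: 15.7
eef_pos: [608.2, 159.4, 87.4]
tool_rot: [-1.909, 1.571, -1.843]
force: [0.4, 0.0, -0.1]
width: 0.0
```

```bash
python3 look.py r
```

```text
15.8 [608.21762844 159.51248725  87.43978306] [-0.16306122  0.44128645  0.19841257]
```

View pics/r_scene.png

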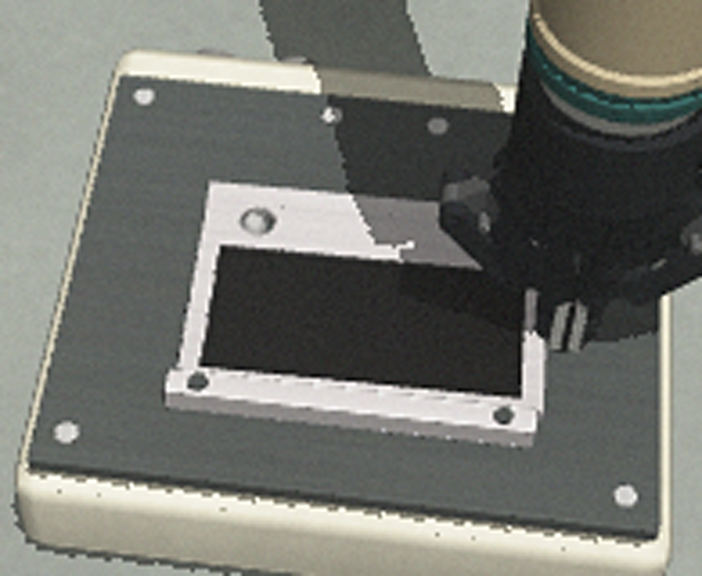

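Call:
arm_command:
  series:
    - [0, 0.01, -0.08, 0, 0, 0, 0]
    - [0, 0, 0, 0, 0, 0, 0]
    - [0, 0, 0, 0, 0, 0, 0]

```text
clock: 16.05
eef_pos: [608.3, 158.6, 87.4]
tool_rot: [-0.738, 1.571, -0.672]
force: [0.6, 0.4, -0.2]
width: -0.1
```

Call:
arm_command:
  series:
    - [0, 0.01, -0.08, 0, 0, 0, 0]
    - [0, 0, 0, 0, 0, 0, 0]
    - [0, 0, 0, 0, 0, 0, 0]

```text
clock: 16.3
eef_pos: [608.4, 158.0, 87.4]
tool_rot: [1.302, 1.571, 1.368]
force: [-0.6, 0.2, 0.0]
width: 0.1
```

Call:
arm_command:
  series:
    - [0, 0.01, -0.08, 0, 0, 0, 0]
    - [0, 0, 0, 0, 0, 0, 0]
    - [0, 0, 0, 0, 0, 0, 0]

```text
clock: 16.55
eef_pos: [608.5, 157.5, 87.4]
tool_rot: [1.259, 1.57, 1.325]
force: [0.7, 1.3, -1.3]
width: 0.1
```

```bash
python3 look.py s
```

```text
16.65 [608.50537395 157.47065608  87.43873379] [-0.00798437  1.59251146 -0.56543339]
```

View pics/s_scene.png

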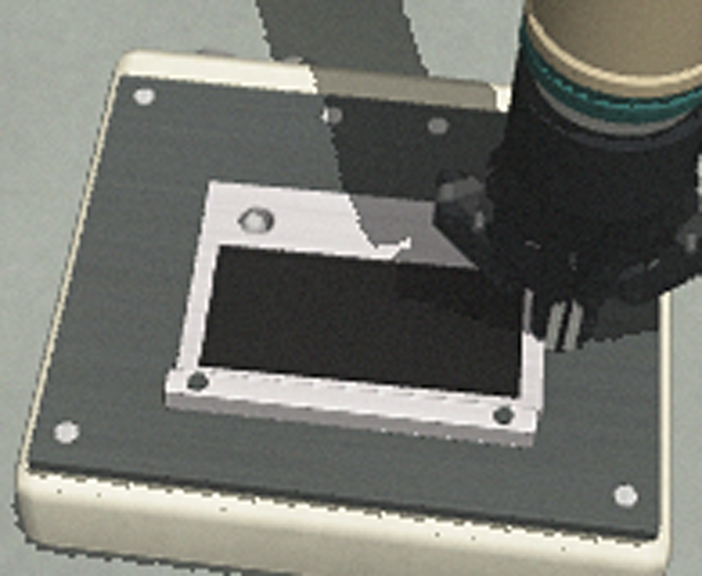

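Call:
arm_command:
  series:
    - [0, 0.01, -0.08, 0, 0, 0, 0]
    - [0, 0, 0, 0, 0, 0, 0]
    - [0, 0, 0, 0, 0, 0, 0]

```text
clock: 16.9
eef_pos: [608.6, 156.3, 87.4]
tool_rot: [2.502, 1.571, 2.568]
force: [-0.2, 2.2, -0.5]
width: -0.2
```

Call:
arm_command:
  series:
    - [0, 0.01, -0.08, 0, 0, 0, 0]
    - [0, 0, 0, 0, 0, 0, 0]
    - [0, 0, 0, 0, 0, 0, 0]

```text
clock: 17.15
eef_pos: [608.7, 155.4, 87.4]
tool_rot: [-1.622, 1.571, -1.556]
force: [0.4, 1.7, -0.1]
width: -0.1
```

```bash
python3 look.py t
```

```text
17.25 [608.70204454 155.3783044   87.43163036] [-0.42508096  1.34036488 -0.16567616]
```

View pics/t_scene.png

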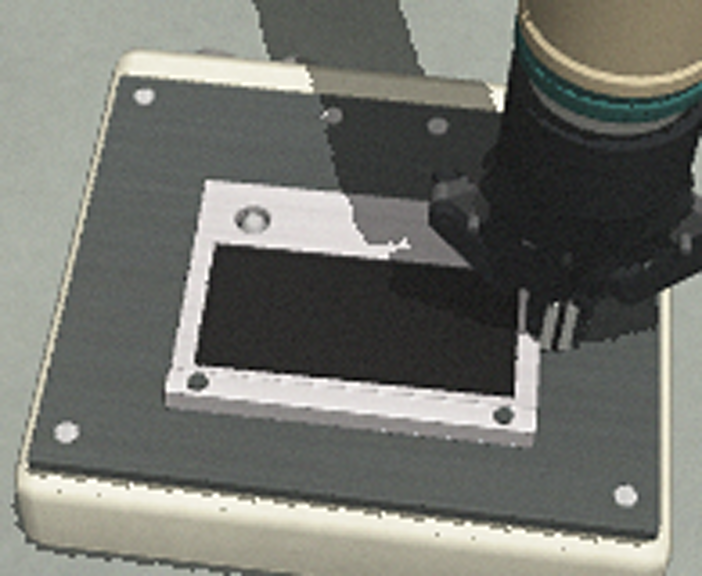

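It slid freely about 2 mm and its ends now line up with the rail (537 vs 536 px). Back off and recheck from above.

Call:
arm_command:
  series:
    - [0, -0.03, 0.6, 0, 0, 0, 0]
    - [0, -0.1, 1.5, 0, 0, 0, 0]
    - [0, -0.1, 1, 1.5, 0, 0, 0]
    - [0, 0, 0, 3, 0, 0, 0]
    - [0, 0, 0, 3, 0, 0, 0]
    - [0, -0.3, -1, 0.5, 0, 0, 0]
    - [0, -0.8, -2.5, 0, 0, 0, 0]
    - [0, -0.8, -3, 0, 0, 0, 0]
    - [0, -0.5, -3, 0, 0, 0, 0]
    - [0, -0.5, -2.2, 0, 0, 0, 0]
    - [0, 0, 0, 0, 0, 0, 0]
    - [0, 0, 0, 0, 0, 0, 0]

```text
clock: 18.25
eef_pos: [577.2, 68.6, 167.5]
tool_rot: [-1.922, 1.57, -1.859]
force: [-0.2, 0.1, -0.2]
width: -0.2
```

```bash
python3 - <<'E'
from h import *
from cell import ctrl
s=ctrl.read_state();im=ctrl.get_image("wrist");print(s['clock'],s['eef_pos'],s['tool_rot'])
cv2.imwrite("pics/u_wrist.png",im)
A=cv2.resize(im[180:255,160:400],None,fx=3.2,fy=3.2,interpolation=cv2.INTER_CUBIC)
cv2.imwrite("pics/u.png",A)
E
```

```text
18.25 [577.23675689  68.60998459 167.51391556] [-1.92211238  1.57047978 -1.85853102]
```

View pics/u.png

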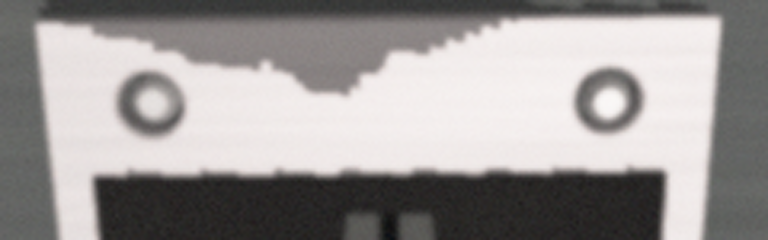

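Both pin tops sit central in their holes ((153,102) and (608,102) in the crop). Retreat clear and do the last check for level.

Call:
arm_command:
  series:
    - [0, 0, 0, 3, 0, 0, 0]
    - [0, 0, 0, 3, 0, 0, 0]
    - [0, -1.5, 2.9, 1.5, 0, 0, 0]
    - [0, -1.5, 2.9, 0, 0, 0, 0]
    - [0, -1.5, 2.9, 0, 0, 0, 0]
    - [0, -1.5, 2.9, 0, 0, 0, 0]
    - [0, -1.5, 2.9, 0, 0, 0, 0]
    - [0, -1.5, 2.9, 0, 0, 0, 0]
    - [0, -1.5, 2.9, 0, 0, 0, 0]
    - [0, -1.5, 2.9, 0, 0, 0, 0]
    - [0, -1.5, 2.9, 0, 0, 0, 0]
    - [0, -1.5, 2.9, 0, 0, 0, 0]
    - [0, 0, 0, 0, 0, 0, 0]
    - [0, 0, 0, 0, 0, 0, 0]
    - [0, 0, 0, 0, 0, 0, 0]

```text
clock: 19.55
eef_pos: [426.7, 360.6, 242.3]
tool_rot: [-2.157, 1.571, -2.088]
force: [0.8, -0.5, 0.0]
width: 0.1
```

```bash
python3 look.py v; python3 - <<'E'
from cell import ctrl
import cv2
cv2.imwrite("pics/w.png",ctrl.get_image("scene"))
for l in ("reagent_bottle","beaker","tube_rack"): print(l,[r['centre'] for r in ctrl.spot_in(l,"scene")[:1]])
E
```

```text
19.65 [427.74393094 359.00014235 242.34256065] [ 0.3269813  -0.21078222  0.15877891]
reagent_bottle [[624.1, 286.0, 84.6]]
beaker [[488.2, 285.2, 57.8]]
tube_rack [[648.0, -178.2, 47.4]]
```

View pics/v_scene.png

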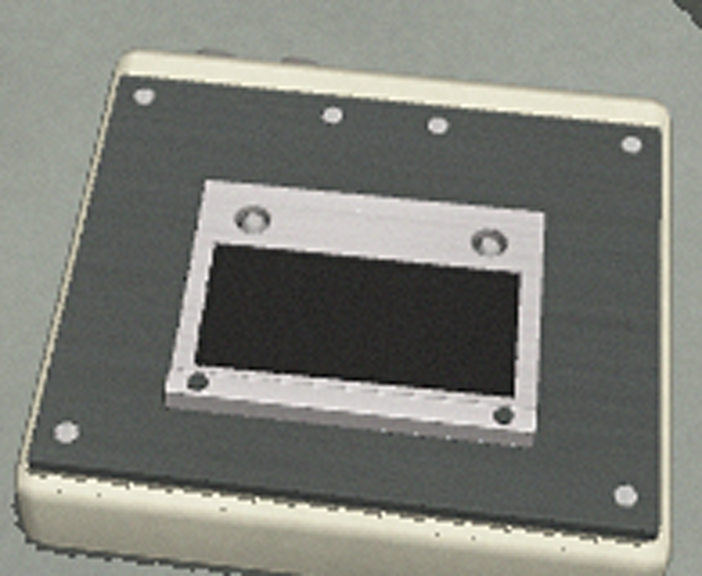

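View pics/v_top.png

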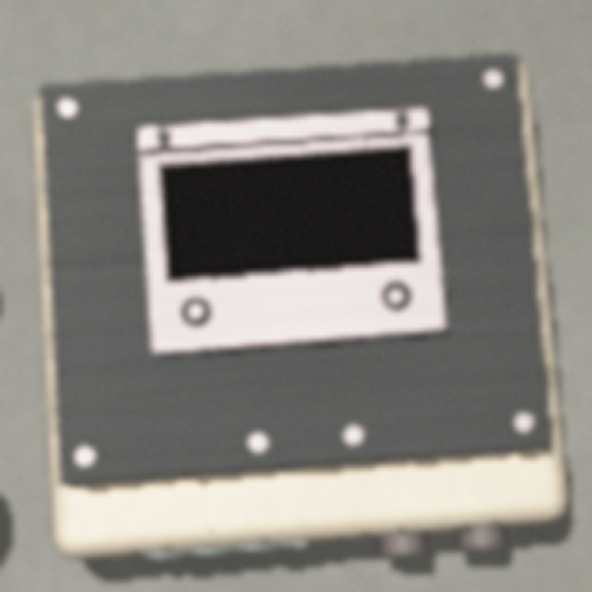

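View pics/w.png

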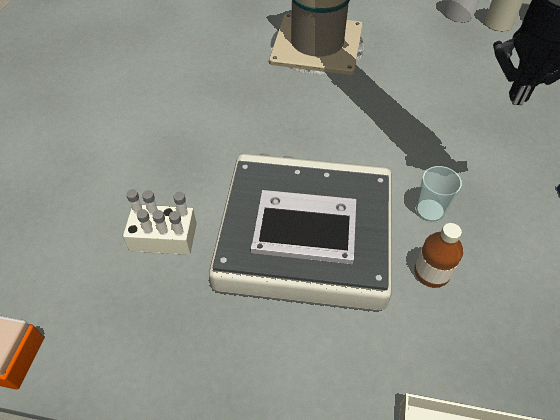

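Plate flush with the rail and square, with both pins centred (top (196,311), (396,296)). The bystanders' pixels are unchanged and the arm is well clear.

```bash
python3 - <<'E'
from fit import *
for t in (0,.04):
    print(t);fit([(196,311),(396,296),(446,328),(153,353)],[4,5,2,3],[(205,180),(545,213),(252,220),(489,243),(538,410)],[2,3,5,4,0],t)
print(ctrl.read_state()['qd'].round(3)); print(ctrl.finish_job())
E
```

```text
0
[6.06305e+02 6.75150e+01 7.60000e-02] rel [0.386 0.395 0.014] 0.32
[6.05787e+02 6.90480e+01 7.80000e-02] rel [-1.843  0.049  0.008] 0.56
0.04
[6.0538e+02 6.7408e+01 7.6000e-02] rel [-0.543  0.345  0.014] 0.33
[6.07857e+02 6.93420e+01 8.20000e-02] rel [0.242 0.197 0.012] 1.62
[-0.002  0.001 -0.004  0.001 -0.002  0.001 -0.001]
the job is handed in; nothing more can be done
None
```

The plate is seated over both pins as far as the cameras show, and I handed the job in. The hand-in gave no verdict.

**What I did:** I pushed the near edge with both open fingertips until the plate lay square against the rail, at about 7 N. Then I pushed its left end sideways with the fingers shut until it dropped over the pins. The pin tops were still about 2.3 mm off centre, so I nudged it about 2 mm more. Then I moved the arm clear, finishing at about 20 s of the 67 s.

**Last checks:**
- **Holes and pins:** the wrist view shows both pin tops centred in their holes. The sideways error came out at 0.4 mm from the top camera and 0.05 mm from the scene camera.
- **Level:** a level plate fits the scene picture better than a tilt of 0.04 rad (largest error 0.56 px against 1.62 px). The top picture could not tell the two apart, so level rests on the scene camera and on the pins showing in the holes.
- **Disagreement:** the two cameras differ by about 2 mm along the shaker's x (+0.4 mm and -1.8 mm), which is about the calibration error. They also show a small turn of about 0.01 rad, within the pin clearance.
- **Bystanders:** the bottle, beaker and rack read within about 4 mm of where they started, which is the detector's own error, and look unmoved in the picture.
- **Arm:** it stood still and well clear, with wrist-force readings within noise.

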